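# Pin the book press shut

## Task

Swing the bar of the book press shut over the blue book until it meets its stop, so that its eye lies between the two ears of the green yoke. Then take the red-handled pin from the wooden block and pass it down through upper ear, eye and lower ear until its flange is fully home on the upper ear, feeling gently for the hole and never ramming it; leave the pin in place and let go. Leave the black-handled pin and everything else where they are.

Things in the scene. Friction and masses are not known exactly. Their poses are not given: they have to be found in the camera images.
- press: Book press, fixed to the desk: plywood base 220 x 345 x 18 mm with a blue book (top 53 mm above the desk), hinge post, swing bar, green steel yoke. Origin on the desk, under the pin line (x = 0 here). y runs along the shut bar from the hinge (y = -100 mm) to the yoke (near y = +100 mm); z up; the bar opens towards -x. A rubber stop for the bar stands by the hinge at +x.
- rail_mid (a point): Point of the press, NOT of the yoke: on the pin line, 100 mm along y from the press's origin, 79 mm above the desk (level of the upper ear's top face); axes as the press. The yoke is clamped hard on a rail along y, its hole anywhere up to 14 mm before or beyond this point: not measured, to be felt or seen. In x the hole is on the pin line. The yoke holds its place up to 50 N.
- rail_top (a point): Point of the press at the far end of its base, 195 mm along y from its origin and 18 mm above the desk. The yoke: two level green ears 44 (x) x 82 (y) x 8 mm, from 30 mm on the hinge side of the hole to 52 mm beyond it, joined by a web at the far end; lower ear 45 to 53 mm above the desk, upper 71 to 79 mm; each has a plain round 13.5 mm hole, one right above the other.
- bar (a joint): Swing angle of the bar about its upright hinge, rad. 0: against the stop, the eye's slot then 3 mm past the pin line on the +x side (the pin's tapered tip draws it back); 0.015: slot exactly on the pin line; larger: more open, up to 1.3. It turns stiffly (0.25 N m) and stays where it is left.
- bar_handle (a point): Middle of the round wooden handle standing upright on the bar: 16 mm diameter, 67 to 115 mm above the desk, this point 91 mm above it, on an arc of 110 mm radius about the hinge.
- eye (a point): Centre of the slotted eye at the bar's free end, 200 mm from the hinge, 62 mm above the desk; y points along the bar away from the hinge. Bar and eye are 10 mm thick (57 to 67 mm above the desk), bar 26 mm wide, eye 40 mm wide; slot 15.5 mm across, 44 mm along the bar. When shut the eye lies between the ears and its slot covers the yoke's whole travel.
- pin_mid (a point): Red-handled steel pin, the one that fits: 86 mm long, hanging upright by its flange in a hole of the block. Point at half its length, on its axis, z up the handle. Shank 12 mm diameter, down to 43 mm below; last 10 mm tapers to a 7 mm tip. Flange 26 mm wide, 3 to 7 mm above; handle 16 mm diameter, 7 to 43 mm above. About 120 g. Home: flange on upper ear. Over 60 N against the press damages it.
- fat_pin_mid (a point): A black-handled pin for another press, same shape and length but with an 18 mm shank that does not fit: leave it. It hangs in the other hole of the block. This point is at half its length.
- block: Wooden pin block 170 x 80 x 55 mm, fixed to the desk, with two through holes of 21 mm, 45 mm either side of its middle along its x; the red pin hangs in either one. Origin under its centre, on the desk.
- glue: Bystander: white glue bottle with an orange cap, 48 mm wide, 120 mm high. Leave it alone.
- ink: Bystander: black ink jar with a blue cap, 50 mm wide, 75 mm high. Leave it alone.
- pot: Bystander: small yellow paint pot with a black cap, 34 mm wide, 45 mm high, standing on a corner of the press's base by the hinge. Leave it alone.
- figurine: Bystander: red turned figurine, 36 mm wide, 70 mm high. Leave it alone.
- brush: Bystander: paint brush lying flat. Leave it alone.
- eraser: Bystander: blue eraser, 55 x 22 x 12 mm. Leave it alone.
There are look-alikes about, which are no part of the job. Leave any yellow look-alike of the part that bears pin_mid alone.

How it is judged:
By the outcome, as a careful person would: the job done as asked, in the order asked, and still so for the second after the job is handed in, with the robot touching nothing.
It also fails if it takes over 72 s, if anything falls off the work surface, if the arm or the gripper's body presses on something with over 40 N, if the wrist force passes 120 N, or if a joint passes its speed limit or range.

## Robot

A 6-joint arm with a two-finger parallel gripper is mounted at the origin on the work surface. World frame = base frame: x ahead of the robot, y to its left, z up, the work surface at z = 0. Lengths are in m, angles in rad, forces in N, time in s.
With the tool pointing down it reaches from about 0.25 to 0.8 m from the base axis. Payload 3.9 kg.
Tool frame: the origin (TCP) lies midway between the tips of the shut fingers; the grasp point (between the pads) lies 19 mm behind it; x points along the fingers, z is the direction in which the jaws open and shut, and the axes are right-handed (so a half turn about x gives the same grasp; the last joint's range is limited). The gripper opens to 85 mm and grips with 20 to 120 N. Pads are 22 mm wide; open, the fingers measure 114 mm over their backs; the gripper's body (76 mm by 85 mm) begins 54 mm behind the grasp point. The pads swing forward as they close: fully open they stand 13 mm farther back than shut.
Start: joints at [-1.157, 0.26, -0.138, 1.173, 0, 1.571], TCP at [0.211, -0.481, 0.231] pointing down, gripper open.
Joint ranges: [-2.78, 2.78], [-0.83, 1.72], [-1.28, 1.37], [-1.9, 2.12], [-1.57, 1.48], [-3.14, 3.14]. Speed limits (rad/s): [2.57, 2.57, 3.14, 3.14, 3.14, 3.14].

## Interface

Orientations are given as a unit quaternion [x, y, z, w].
In Python, from bench import bot gives the robot as it stands.
- The arm moves only by the tool carry_out, never from a script. Its argument "motion" is a list of rows, each an object of numbers: "x", "y", "z": the shift along the tool's x, y, z in mm; "roll": the turn about the tool's x in rad. In form: [{"x": .., "y": .., "z": .., "roll": ..}, ...]. A call has 1 to 8 rows; each row shifts and turns the commanded pose from where the row before left it, along the tool's axes as they then stand; what a row does not reach is not made up. A row lasts 1/8 s, in which the tool goes at most 62.5 mm and 10.7 degrees, less where a joint would pass 70% of its speed; a pose out of reach is approached as far as the arm can. A call is refused whole if a number of a shift passes 62.5 or a number of a turn 0.188, either way. A call with a gripper value outside its range is refused whole. "grip" is the finger opening in mm, from 0 to 85.4, set as the call begins (left out, the last holds). The fingers move at their own pace and stop on an object; "squeeze" is the grip in N (left out, the last holds). Time passes only in rows, so rows that do not move let the fingers close. It gives the time, the measured TCP pose, the force and the opening at its end, in the units of the state.
- bot.read_state(): the state, without advancing time (a new reading comes with each control period).
- bot.read_camera(name): name is "scene" or "top" or "wrist"; returns (picture, depth): 480x640x3 uint8, red, green, blue; 480x640 float32, m along the optical axis (not along the pixel's ray), 0 where there is no reading.
- bot.get_calibration(name): a dict with "K" (3x3 intrinsics, pixels), "R" (3x3) and "t" (3): a world point X has camera coordinates R X + t. Camera axes: x right, y down, z forward; pixel columns grow to the right and rows downward; lengths in m; the calibration is good to about 2 mm. A picture is of the moment at which its call begins: read the wrist's pose just before it. get_calibration takes no time and is no camera call; for the wrist camera it gives the pose at the moment of the call.
- bot.hand_in(): hands the job in, once; it reports no verdict.
The state is a dict: "time": time; "joint_positions": joint angles; "joint_vel": joint speeds; "tau": joint torques, N m; "tool_pos": TCP position; "orientation": TCP orientation; "wrist_force": force on the tool from outside, world axes, zero at the start; "moment": the same for the moment, N m; "opening": finger opening in m.
Only numpy, scipy, OpenCV 4.12 (cv2) and the standard library are available. Lean on these libraries where they do the work, as an engineer would, in place of code of your own. Each camera call takes 0.05 s, during which the arm holds its last target. There are 200 camera calls.

## Working session

There is one attempt and no reset: what is moved stays moved. The work goes in short steps, Python scripts to look and compute and a tool call to move; the robot and the scene stay as the last step left them, time stands still between calls to the robot, and variables do not carry over. Pictures are saved under pics/ and viewed, about 8 in all and at most 12, crops included, and the job is handed in when it is done.

Besides the shell and the picture viewer there is one more tool, called after ">>>" in YAML: its name, and indented under it one key for each argument. carry_out: Moves the arm, as the interface text tells. Its arguments: {"type":"object","properties":{"motion":{"type":"array","items":{"type":"object","properties":{"x":{"type":"number"},"y":{"type":"number"},"z":{"type":"number"},"roll":{"type":"number"}}}},"grip":{"type":"number"},"squeeze":{"type":"number"}},"required":["motion"]}

```bash
mkdir -p pics
cat > h.py <<'E'
import numpy as np, cv2
from bench import bot
def cam(n,save=None):
    c=bot.get_calibration(n); p,d=bot.read_camera(n)
    if save: cv2.imwrite('pics/'+save,p[:,:,::-1])
    return p,d,np.array(c['K']),np.array(c['R']),np.array(c['t'])
def ray(u,v,K,R,t,z):
    d=R.T@np.linalg.inv(K)@np.array([u,v,1.]); o=-R.T@t
    return o+d*(z-o[2])/d[2]
def proj(X,K,R,t):
    c=R@np.array(X)+t; q=K@c; return q[:2]/q[2]
def cloud(d,K,R,t):
    v,u=np.indices(d.shape); P=np.stack([u*d,v*d,d],-1)@np.linalg.inv(K).T
    return (P-t)@R
E
python3 - <<'E'
from h import *
for n in('scene','top'):
    p,d,K,R,t=cam(n,n+'0.png'); np.savez(n+'0.npz',p=p,d=d,K=K,R=R,t=t); print(n,K[0],-R.T@t, R[2])
s=bot.read_state(); print(s)
E
```

```text
scene [458.7677517   0.        312.0808067] [ 1.05397446 -0.05091013  0.83187653] [-0.55688801  0.10911322 -0.82338937]
top [440.16341802   0.         317.97197861] [0.46690455 0.05200037 1.13527932] [ 0.04754174 -0.03183968 -0.99836167]
{'time': 0.1, 'joint_positions': array([-1.15699754e+00,  2.60581695e-01, -1.39232860e-01,  1.17272393e+00,
        2.31209962e-05,  1.57081027e+00]), 'joint_vel': array([-0.0003928 , -0.00251861,  0.00475608,  0.00042829, -0.00025833,
        0.00115014]), 'tau': array([-1.10155561e-03, -4.06508124e+01,  2.54528189e+01,  1.01424748e-02,
       -1.01517201e-04,  4.92871621e-06]), 'tool_pos': array([ 0.21085529, -0.48012014,  0.23057009]), 'orientation': array([ 0.38697068,  0.59255782, -0.38628344,  0.59153531]), 'wrist_force': array([ 0.37209804, -0.49433966,  0.13716172]), 'moment': array([ 0.01621776, -0.05459594,  0.02019427]), 'opening': 0.08527354590769048}
```

View pics/top0.png

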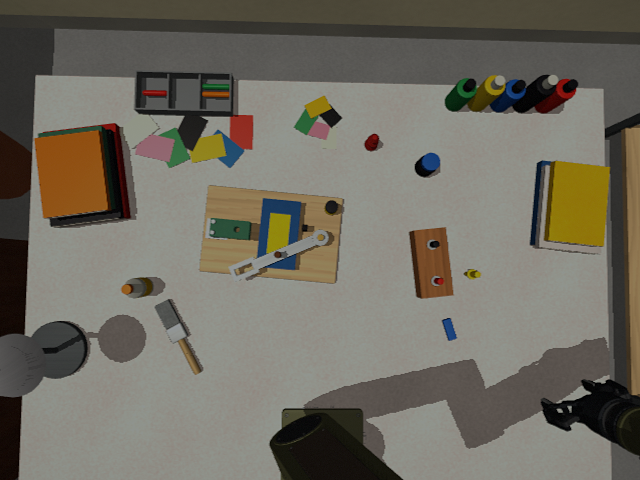

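View pics/scene0.png

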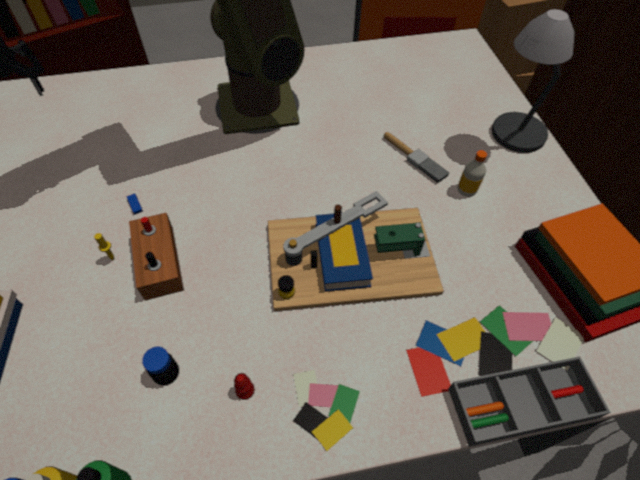

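Top view: yoke about (230,229), hinge (321,239), handle (279,254). In the block, the black pin is at (433,244) and the red pin at (438,281). The yellow pin standing off the block at (473,273) is the look-alike. Next I measure these and confirm with an enlarged crop.

```bash
cat > m.py <<'E'
from h import *
for n in('top','scene'):
    f=np.load(n+'0.npz'); p,d,K,R,t=[f[k] for k in('p','d','K','R','t')]
    hsv=cv2.cvtColor(p,cv2.COLOR_RGB2HSV); W=cloud(d,K,R,t)
    reg={'top':dict(press=(195,180,350,290),block=(400,220,465,305)),'scene':dict(press=(260,180,450,310),block=(120,205,190,305))}[n]
    def mask(lo,hi,box):
        m=cv2.inRange(hsv,lo,hi); k=np.zeros_like(m); x0,y0,x1,y1=reg[box]; k[y0:y1,x0:x1]=255; return m&k
    def big(m):
        c,_=cv2.findContours(m,0,1); return max(c,key=cv2.contourArea)
    g=mask((55,90,20),(95,255,255),'press')
    g=g*((abs(W[...,2]-.079)<.008)).astype(np.uint8)
    c=big(g); w=np.array([ray(*q[0],K,R,t,.079)[:2]*1000 for q in c],np.float32); print(n,'yoke',cv2.minAreaRect(w),len(c))
    r=mask((0,120,70),(4,255,255),'block')|mask((174,120,70),(180,255,255),'block')
    c=big(r); ys,xs=np.where(r>0); print('red',cv2.boundingRect(c),xs.mean(),ys.mean(),ray(xs.mean(),ys.mean(),K,R,t,.095), 'z',np.percentile(W[...,2][r>0],[5,50,95]), W[r>0].mean(0))
    x0,y0,x1,y1=reg['press']
    P=W[y0:y1,x0:x1].reshape(-1,3)
    q=P[abs(P[:,2]-.018)<.004]; print('base',cv2.minAreaRect((q[:,:2]*1000).astype(np.float32)), np.median(q[:,2]))
    q=P[(P[:,2]>.105)&(P[:,2]<.125)]; print('handletop',len(q),q.mean(0),q.min(0),q.max(0))
    x0,y0,x1,y1=reg['block']
    P=W[y0:y1,x0:x1].reshape(-1,3)
    q=P[abs(P[:,2]-.055)<.005]; print('block',cv2.minAreaRect((q[:,:2]*1000).astype(np.float32)), np.median(q[:,2]))
    q=P[(P[:,2]>.085)&(P[:,2]<.105)]; print('pintops',np.round(q,3).tolist()[:30])
f=np.load('top0.npz');p=f['p'][:,:,::-1]
a=cv2.resize(p[180:300,195:350],None,fx=3.6,fy=3.6,interpolation=2); b=cv2.resize(p[220:308,400:485],None,fx=2.8,fy=2.8,interpolation=2)
o=np.zeros((a.shape[0],a.shape[1]+b.shape[1],3),np.uint8); o[:,:a.shape[1]]=a; o[:b.shape[0],a.shape[1]:]=b; cv2.imwrite('pics/crop0.png',o)
E
python3 m.py
```

```text
top yoke ((550.55419921875, 230.54116821289062), (92.13259887695312, 43.14099884033203), 85.58734893798828) 122
red (437, 278, 7, 7) 439.6857142857143 280.9714285714286 [ 0.43033638 -0.27178034  0.095     ] z [0.08583444 0.09411496 0.09719096] [ 0.43025126 -0.27256255  0.09249447]
base ((542.8138427734375, 136.7884521484375), (344.74114990234375, 219.91659545898438), 85.24928283691406) 0.01743292931248251
handletop 36 [0.4892952  0.1155767  0.11402661] [0.48285706 0.10921    0.1106948 ] [0.49678697 0.12338076 0.11781663]
block ((474.5767517089844, -267.8720703125), (170.317138671875, 82.05400848388672), 6.510487079620361) 0.05412058189701857
pintops [[0.526, -0.259, 0.085], [0.526, -0.259, 0.092], [0.525, -0.261, 0.094], [0.526, -0.264, 0.093], [0.525, -0.265, 0.096], [0.523, -0.257, 0.091], [0.523, -0.259, 0.093], [0.523, -0.261, 0.093], [0.523, -0.263, 0.097], [0.523, -0.265, 0.098], [0.523, -0.268, 0.094], [0.521, -0.255, 0.092], [0.521, -0.256, 0.095], [0.521, -0.26, 0.091], [0.521, -0.262, 0.091], [0.521, -0.263, 0.095], [0.521, -0.267, 0.092], [0.521, -0.268, 0.096], [0.519, -0
[... 959 characters left out ...]
28, 0.096], [0.423, -0.278, 0.095], [0.425, -0.275, 0.097], [0.426, -0.273, 0.097], [0.425, -0.272, 0.095], [0.426, -0.27, 0.096], [0.427, -0.281, 0.097], [0.428, -0.279, 0.098], [0.426, -0.278, 0.095], [0.429, -0.275, 0.098], [0.427, -0.274, 0.096], [0.429, -0.271, 0.097], [0.43, -0.269, 0.098], [0.429, -0.267, 0.097], [0.429, -0.281, 0.097], [0.428, -0.28, 0.094], [0.429, -0.278, 0.096], [0.43, -0.275, 0.096], [0.431, -0.273, 0.097], [0.432, -0.271, 0.098], [0.431, -0.27, 0.096], [0.43, -0.268, 0.095], [0.431, -0.282, 0.095], [0.432, -0.279, 0.096], [0.432, -0.278, 0.096], [0.431, -0.276, 0.094], [0.434, -0.273, 0.097], [0.431, -0.272, 0.094], [0.432, -0.27, 0.094], [0.431, -0.268, 0.093]]
```

View pics/crop0.png

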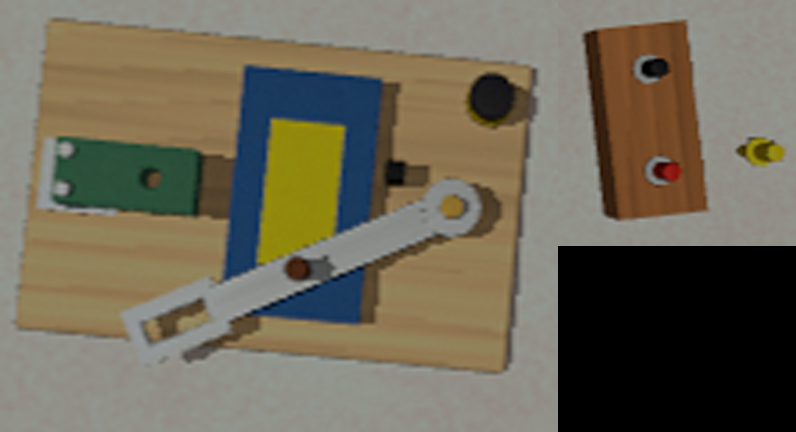

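The crop confirms the choice. The red pin is in the block's near hole at crop (665,171), with the black one at (653,69) and the yellow look-alike off the block at (765,152). The yoke hole shows at (152,179) and the brown bar handle at (298,268). The shapes agree with the given sizes: base 345x220, block 170x81, handle radius 108 against 110. Now I turn the jaws to lie along the press's y and travel to the push start.

>>> carry_out:
  motion:
    - {"roll": 0.165}
    - {"roll": 0.165}
    - {"roll": 0.166}
    - {"y": 15,"z": -48}
    - {"y": 15,"z": -48}
    - {"y": 15,"z": -48}
    - {"y": 15,"z": -48}
    - {"y": 15,"z": -48}
  grip: 0

```text
invalid input at $.motion[0]: expected keys x, y, z, roll
```

>>> carry_out:
  motion:
    - {"y": 15,"z": -48}
    - {"y": 15,"z": -48}
    - {"y": 15,"z": -48}
    - {"y": 15,"z": -48}
    - {"y": 15,"z": -48}
    - {"y": 15,"z": -48}
    - {"y": 15,"z": -48}
    - {"y": 5,"z": -46}

```text
invalid input at $.motion[0]: expected keys x, y, z, roll
```

```bash
cat >> h.py <<'E'
from scipy.spatial.transform import Rotation as Ro
def rel(target):
    s=bot.read_state(); R=Ro.from_quat(s['orientation']).as_matrix()
    print('t',round(s['time'],2),'pos',np.round(s['tool_pos']*1000,1),'F',np.round(s['wrist_force'],1),'open',round(s['opening']*1000,1),'j',np.round(s['joint_positions'],2))
    print('axes y',np.round(R[:,1],3),'z',np.round(R[:,2],3)); 
    if target is not None: print('delta tool mm',np.round(R.T@(np.array(target)-s['tool_pos']*1000),1))
E
python3 - <<'E'
from h import *
f=np.load('top0.npz');K,R,t=f['K'],f['R'],f['t']
print('hole',ray(237.2,229.7,K,R,t,.079))
rel([461.5,124,85])
E
```

```text
hole [0.54771123 0.21202168 0.079     ]
t 0.1 pos [ 210.9 -480.1  230.6] F [ 0.4 -0.5  0.1] open 85.3 j [-1.16  0.26 -0.14  1.17  0.    1.57]
axes y [0.916 0.402 0.   ] z [ 0.402 -0.916 -0.002]
delta tool mm [ 146.4  472.4 -452.1]
```

All four keys are needed in every row.

>>> carry_out:
  motion:
    - {"x": 0,"y": 0,"z": 0,"roll": 0.165}
    - {"x": 0,"y": 0,"z": 0,"roll": 0.165}
    - {"x": 0,"y": 0,"z": 0,"roll": 0.166}
    - {"x": 0,"y": 15,"z": -48,"roll": 0}
    - {"x": 0,"y": 15,"z": -48,"roll": 0}
    - {"x": 0,"y": 15,"z": -48,"roll": 0}
    - {"x": 0,"y": 15,"z": -48,"roll": 0}
    - {"x": 0,"y": 15,"z": -48,"roll": 0}
  grip: 0

```text
time: 1.1
tool_pos: [0.3057, -0.246, 0.231]
orientation: [0.52, 0.479, -0.52, 0.479]
wrist_force: [1.8, 0.4, -0.1]
opening: -0.0002
```

>>> carry_out:
  motion:
    - {"x": 0,"y": 15,"z": -48,"roll": 0}
    - {"x": 0,"y": 15,"z": -48,"roll": 0}
    - {"x": 0,"y": 15,"z": -48,"roll": 0}
    - {"x": 0,"y": 15,"z": -48,"roll": 0}
    - {"x": 0,"y": 15,"z": -48,"roll": 0}
    - {"x": 0,"y": 15,"z": -48,"roll": 0}
    - {"x": 0,"y": 15,"z": -48,"roll": 0}
    - {"x": 0,"y": 5,"z": -46,"roll": 0}

```text
time: 2.1
tool_pos: [0.4401, 0.0359, 0.2358]
orientation: [0.512, 0.526, -0.474, 0.486]
wrist_force: [0.3, 0.1, -0.6]
opening: 0.0004
```

Run:
```python
from h import *
rel([461.5,124,85])
p,d,K,R,t=cam('wrist','w1.png'); print(-R.T@t,R[2])
```

```text
t 2.1 pos [440.1  35.9 235.8] F [ 0.3  0.1 -0.6] open 0.4 j [ 0.03  0.12 -0.31  1.14  0.08  3.14]
axes y [ 1.     0.026 -0.001] z [ 0.026 -0.997 -0.078]
delta tool mm [157.1  23.9 -75.5]
[0.51005315 0.02577905 0.37893178] [-0.27920026  0.06740417 -0.95786423]
```

View pics/w1.png

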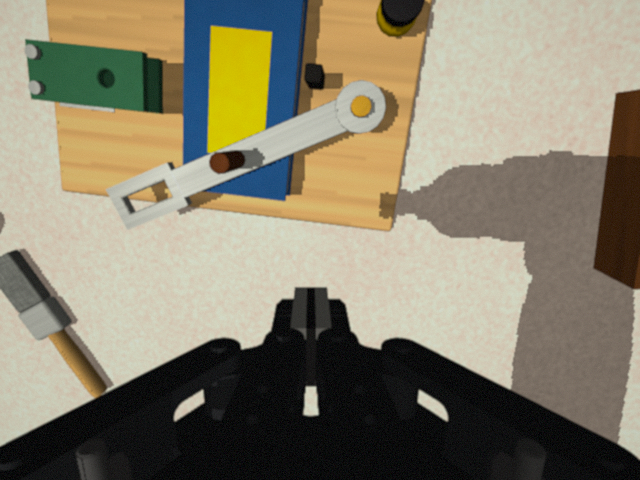

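Joint 6 hit its limit, so the tool is tilted about 4°. I roll back a quarter turn, so the jaws lie along the press's x well inside the range, and check whether the tilt goes away.

>>> carry_out:
  motion:
    - {"x": 0,"y": 0,"z": 0,"roll": -0.18}
    - {"x": 0,"y": 0,"z": 0,"roll": -0.18}
    - {"x": 0,"y": 0,"z": 0,"roll": -0.18}
    - {"x": 0,"y": 0,"z": 0,"roll": -0.18}
    - {"x": 0,"y": 0,"z": 0,"roll": -0.18}
    - {"x": 0,"y": 0,"z": 0,"roll": -0.18}
    - {"x": 0,"y": 0,"z": 0,"roll": -0.18}
    - {"x": 0,"y": 0,"z": 0,"roll": -0.18}

```text
time: 3.15
tool_pos: [0.4386, 0.035, 0.2359]
orientation: [0.062, 0.708, -0.008, 0.703]
wrist_force: [-0.6, -0.2, 0.1]
opening: -0.0001
```

Run:
```python
from h import *
rel([461.5,124,85]); print(Ro.from_quat(bot.read_state()['orientation']).as_matrix()[:,0])
```

```text
t 3.15 pos [438.6  35.  235.9] F [-0.6 -0.2  0.1] open -0.1 j [ 0.02  0.11 -0.32  1.14  0.08  1.69]
axes y [0.1   0.992 0.076] z [ 0.995 -0.1   -0.011]
delta tool mm [157.2  79.2  15.7]
[-0.00359282  0.07648982 -0.99706389]
```

The tilt stays: the tool axis leans 4.4° in the world y-z plane. With the jaws closing along world x, the pads stay upright in that plane, so an upright pin can be held upright without any correction. I trim the roll so the jaw axis is exactly level and go on.

>>> carry_out:
  motion:
    - {"x": 0,"y": 0,"z": 0,"roll": -0.147}
    - {"x": 0,"y": 30,"z": 0,"roll": 0}
    - {"x": 0,"y": 45,"z": 10,"roll": 0}
    - {"x": 0,"y": 0,"z": 0,"roll": 0}

```text
time: 3.65
tool_pos: [0.4462, 0.1123, 0.242]
orientation: [0.011, 0.707, 0.043, 0.706]
wrist_force: [-0.9, 0.7, 1.1]
opening: -0.0
```

Run:
```python
from h import *
rel([459,118,88]); print(Ro.from_quat(bot.read_state()['orientation']).as_matrix()[:,0])
```

```text
t 3.65 pos [446.2 112.3 242. ] F [-0.9  0.7  1.1] open -0.0 j [ 0.19  0.13 -0.28  1.15  0.08  1.72]
axes y [-0.045  0.996  0.077] z [0.999 0.045 0.001]
delta tool mm [153.9  -6.7  12.9]
[-0.00249109  0.07715479 -0.99701601]
```

>>> carry_out:
  motion:
    - {"x": 50,"y": -3,"z": 2,"roll": 0}
    - {"x": 50,"y": -3,"z": 2,"roll": 0}
    - {"x": 54,"y": 0,"z": 2,"roll": 0}
    - {"x": 0,"y": 0,"z": 0,"roll": 0}

```text
time: 4.15
tool_pos: [0.4471, 0.1149, 0.0845]
orientation: [0.012, 0.71, 0.041, 0.703]
wrist_force: [-0.6, -0.6, 0.5]
opening: 0.0
```

>>> carry_out:
  motion:
    - {"x": 0,"y": 0,"z": 10,"roll": 0}
    - {"x": 0,"y": 0,"z": 10,"roll": 0}
    - {"x": 0,"y": 0,"z": 8,"roll": 0}
    - {"x": 0,"y": 0,"z": 8,"roll": 0}
    - {"x": 0,"y": 0,"z": 8,"roll": 0}
    - {"x": 0,"y": 0,"z": 6,"roll": 0}
    - {"x": 0,"y": 0,"z": 6,"roll": 0}
    - {"x": 0,"y": 0,"z": 0,"roll": 0}

```text
time: 5.15
tool_pos: [0.509, 0.1187, 0.0877]
orientation: [0.012, 0.706, 0.041, 0.707]
wrist_force: [-0.3, -0.1, 0.0]
opening: -0.0001
```

>>> carry_out:
  motion:
    - {"x": 0,"y": 0,"z": 3,"roll": 0}
    - {"x": 0,"y": 0,"z": 3,"roll": 0}
    - {"x": 0,"y": 0,"z": 2,"roll": 0}
    - {"x": 0,"y": 0,"z": 0,"roll": 0}

```text
time: 5.65
tool_pos: [0.516, 0.1192, 0.0877]
orientation: [0.012, 0.707, 0.042, 0.706]
wrist_force: [-1.4, -0.9, 0.1]
opening: -0.0001
```

Run:
```python
from h import *
rel(None); 
p,d,K,R,t=cam('wrist','w2.png')
```

```text
t 5.65 pos [516.  119.2  87.7] F [-1.4 -0.9  0.1] open -0.1 j [ 0.18  0.36 -0.39  0.8   0.08  1.71]
axes y [-0.042  0.996  0.076] z [0.999 0.042 0.001]
```

View pics/w2.png

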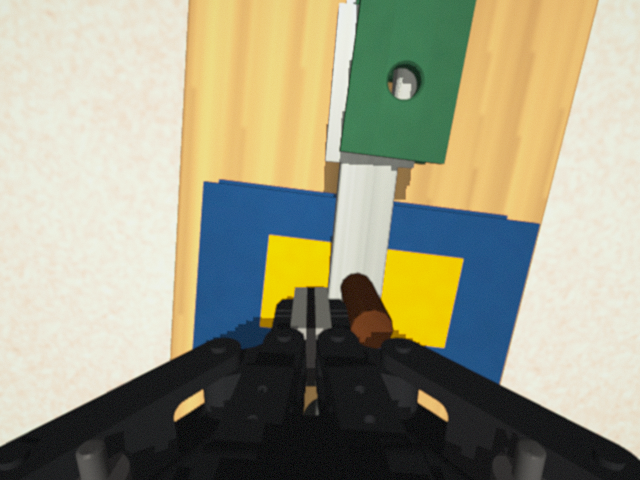

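The eye is under the upper ear, slightly to the -x side still, and the hole shows at (405,82). I push on gently to the stop.

>>> carry_out:
  motion:
    - {"x": 0,"y": 0,"z": 1.5,"roll": 0}
    - {"x": 0,"y": 0,"z": 1.5,"roll": 0}
    - {"x": 0,"y": 0,"z": 1,"roll": 0}
    - {"x": 0,"y": 0,"z": 0,"roll": 0}

```text
time: 6.2
tool_pos: [0.5196, 0.1195, 0.0875]
orientation: [0.012, 0.707, 0.042, 0.706]
wrist_force: [-2.1, -1.4, -0.5]
opening: 0.0002
```

>>> carry_out:
  motion:
    - {"x": 0,"y": 0,"z": 1,"roll": 0}
    - {"x": 0,"y": 0,"z": 1,"roll": 0}
    - {"x": 0,"y": 0,"z": 0,"roll": 0}

```text
time: 6.58
tool_pos: [0.5215, 0.1196, 0.0875]
orientation: [0.012, 0.707, 0.042, 0.706]
wrist_force: [-2.1, -1.3, 0.4]
opening: 0.0001
```

>>> carry_out:
  motion:
    - {"x": 0,"y": 0,"z": 1,"roll": 0}
    - {"x": 0,"y": 0,"z": 1,"roll": 0}
    - {"x": 0,"y": 0,"z": 0,"roll": 0}

```text
time: 6.95
tool_pos: [0.5223, 0.1196, 0.0875]
orientation: [0.012, 0.708, 0.042, 0.705]
wrist_force: [-4.9, -2.7, 2.8]
opening: -0.0001
```

>>> carry_out:
  motion:
    - {"x": 0,"y": 0,"z": 1,"roll": 0}
    - {"x": 0,"y": 0,"z": 1,"roll": 0}
    - {"x": 0,"y": 0,"z": 0,"roll": 0}

```text
time: 7.32
tool_pos: [0.5223, 0.1196, 0.0874]
orientation: [0.012, 0.709, 0.042, 0.704]
wrist_force: [-9.1, -2.0, 5.8]
opening: 0.0
```

The force rises to 9 N with no further motion, so the bar is at its stop. I back off, rise and measure the hole.

>>> carry_out:
  motion:
    - {"x": 0,"y": 0,"z": -12,"roll": 0}
    - {"x": -50,"y": 0,"z": 0,"roll": 0}
    - {"x": -50,"y": 30,"z": 30,"roll": 0}
    - {"x": 0,"y": 0,"z": 0,"roll": 0}
    - {"x": 0,"y": 0,"z": 0,"roll": 0}
  grip: 50

```text
time: 7.95
tool_pos: [0.5416, 0.1419, 0.1872]
orientation: [0.012, 0.706, 0.042, 0.706]
wrist_force: [-1.4, -0.4, -0.7]
opening: 0.0499
```

```bash
cat > hole.py <<'E'
from h import *
import sys
def hole(p,K,R,t,tag):
    hsv=cv2.cvtColor(p,cv2.COLOR_RGB2HSV); g=cv2.inRange(hsv,(60,80,20),(90,255,255))
    g=cv2.morphologyEx(g,cv2.MORPH_OPEN,np.ones((3,3)))
    c,h=cv2.findContours(g,cv2.RETR_CCOMP,1)
    i=max(range(len(c)),key=lambda i:cv2.contourArea(c[i]))
    w=np.array([ray(*q[0],K,R,t,.079)[:2]*1000 for q in c[i]],np.float32); print(tag,'yoke',cv2.minAreaRect(w))
    for j in range(len(c)):
        if h[0][j][3]==i and cv2.contourArea(c[j])>15:
            w=np.array([ray(*q[0],K,R,t,.079)[:2]*1000 for q in c[j]],np.float32); print(' hole',cv2.minEnclosingCircle(w),np.round(cv2.fitEllipse(c[j])[0],1),cv2.contourArea(c[j]))
E
python3 - <<'E'
from hole import *
rel(None)
p,d,K,R,t=cam('wrist','w3.png'); hole(p,K,R,t,'wrist')
for n in('top','scene'):
    p,d,K,R,t=cam(n,n+'1.png'); hole(p,K,R,t,n)
E
```

```text
t 7.95 pos [541.6 141.9 187.2] F [-1.4 -0.4 -0.7] open 49.9 j [ 0.21  0.33 -0.16  1.07  0.08  1.74]
axes y [-0.043  0.996  0.077] z [0.999 0.043 0.001]
wrist yoke ((550.6376342773438, 229.13626098632812), (93.44192504882812, 42.7513427734375), 85.36567687988281)
 hole ((548.380859375, 211.3606719970703), 7.348405361175537) [325.6 149.6] 314.0
top yoke ((888.7640991210938, -326.9285583496094), (48.95878982543945, 88.1015625), 45.61268997192383)
scene yoke ((560.660400390625, 224.1190948486328), (88.17535400390625, 71.74115753173828), 75.54546356201172)
 hole ((549.6661987304688, 211.79727172851562), 7.84460973739624) [391.1 234.1] 27.5
```

View pics/w3.png

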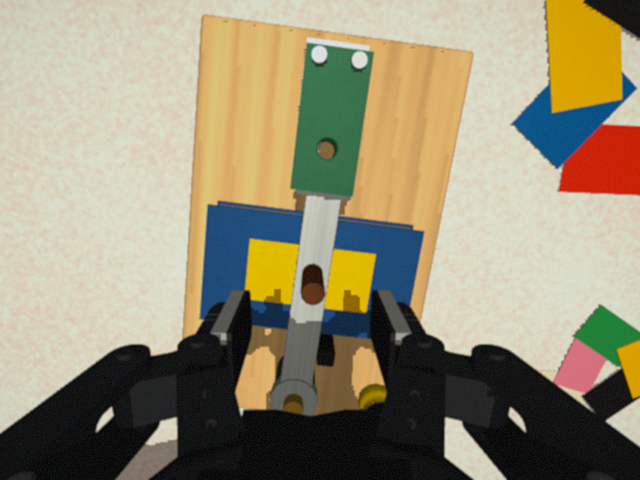

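The bar is shut with its eye between the ears. Wrist, top and scene agree on the hole at about (548.5, 211.6). Now to the red pin, and I look before grasping.

>>> carry_out:
  motion:
    - {"x": -20,"y": -40,"z": -12,"roll": 0}
    - {"x": -8,"y": -50,"z": -15,"roll": 0}
    - {"x": -4,"y": -50,"z": -15,"roll": 0}
    - {"x": -4,"y": -50,"z": -15,"roll": 0}
    - {"x": -4,"y": -50,"z": -15,"roll": 0}
    - {"x": -4,"y": -50,"z": -15,"roll": 0}
    - {"x": -4,"y": -50,"z": -15,"roll": 0}
    - {"x": -4,"y": -50,"z": -15,"roll": 0}

```text
time: 9.1
tool_pos: [0.4392, -0.2571, 0.2081]
orientation: [0.013, 0.707, 0.042, 0.705]
wrist_force: [0.8, 0.9, 1.0]
opening: 0.0501
```

>>> carry_out:
  motion:
    - {"x": 0,"y": -49,"z": -14,"roll": 0}
    - {"x": 0,"y": 0,"z": 0,"roll": 0}
    - {"x": 0,"y": 0,"z": 0,"roll": 0}

```text
time: 9.48
tool_pos: [0.428, -0.3047, 0.2044]
orientation: [0.013, 0.707, 0.042, 0.705]
wrist_force: [0.1, -0.3, 0.9]
opening: 0.05
```

```bash
cat > red.py <<'E'
from h import *
def red(name,tag,h):
    p,d,K,R,t=cam(name,tag)
    hsv=cv2.cvtColor(p,cv2.COLOR_RGB2HSV)
    m=cv2.inRange(hsv,(0,150,60),(5,255,255))|cv2.inRange(hsv,(173,150,60),(180,255,255))
    c,_=cv2.findContours(m,0,1)
    for k in sorted(c,key=cv2.contourArea)[::-1][:2]:
        mm=np.zeros_like(m); cv2.drawContours(mm,[k],-1,255,-1); W=cloud(d,K,R,t)[(mm>0)&(d>0)]*1000
        top=W[W[:,2]>np.percentile(W[:,2],90)-6]
        print(cv2.boundingRect(k),'z',np.percentile(W[:,2],[5,50,95]).round(1),'top',np.median(top,0).round(1),((top[:,:2].min(0)+top[:,:2].max(0))/2).round(1),'ext',np.ptp(top[:,:2],axis=0).round(1), len(top))
E
python3 - <<'E'
from red import *
rel([430.5,-272,62]); red('wrist','w4.png',95)
E
```

```text
t 9.47 pos [ 428.  -304.7  204.4] F [ 0.1 -0.3  0.9] open 50.0 j [-0.65  0.31 -0.14  1.17  0.06  0.87]
axes y [-0.041  0.996  0.079] z [ 0.999  0.041 -0.001]
delta tool mm [144.5  21.3   4.1]
(306, 197, 21, 24) z [90.1 95.8 97. ] top [ 429.8 -275.9   95.9] [ 429.9 -276.2] ext [14.2 15.5] 363
```

View pics/w4.png

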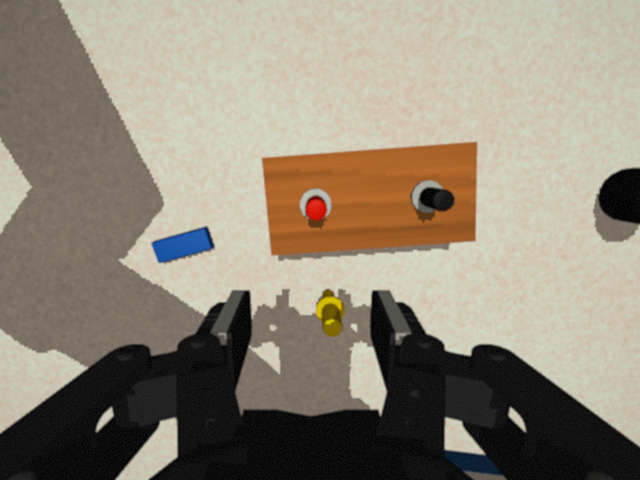

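The red pin is in the block at (316,207), black at (435,198), and the yellow look-alike stands off the block at (330,315), 75 mm towards -y and clear of the fingers. The views agree within 2 mm, so I go down and grasp.

>>> carry_out:
  motion:
    - {"x": 0,"y": 20,"z": 3.8,"roll": 0}
    - {"x": 50,"y": 0,"z": 0,"roll": 0}
    - {"x": 50,"y": 0,"z": 0,"roll": 0}
    - {"x": 30,"y": 0,"z": 0,"roll": 0}
    - {"x": 12.5,"y": 0,"z": 0,"roll": 0}
    - {"x": 0,"y": 0,"z": 0,"roll": 0}

```text
time: 10.28
tool_pos: [0.4315, -0.273, 0.0649]
orientation: [0.012, 0.707, 0.043, 0.706]
wrist_force: [0.2, 0.2, 0.2]
opening: 0.0496
```

>>> carry_out:
  motion:
    - {"x": 0,"y": 0,"z": 0,"roll": 0}
    - {"x": 0,"y": 0,"z": 0,"roll": 0}
    - {"x": 0,"y": 0,"z": 0,"roll": 0}
    - {"x": 0,"y": 0,"z": 0,"roll": 0}
    - {"x": 0,"y": 0,"z": 0,"roll": 0}
  grip: 8
  squeeze: 50

```text
time: 10.9
tool_pos: [0.4323, -0.275, 0.0663]
orientation: [0.012, 0.706, 0.041, 0.707]
wrist_force: [-1.8, 1.1, 6.0]
opening: 0.0146
```

>>> carry_out:
  motion:
    - {"x": -10,"y": 0.8,"z": 0,"roll": 0}
    - {"x": -20,"y": 1.5,"z": 0,"roll": 0}
    - {"x": -30,"y": 2.3,"z": 0,"roll": 0}
    - {"x": -40,"y": 3.1,"z": 0,"roll": 0}
    - {"x": -30,"y": 2.3,"z": 0,"roll": 0}
    - {"x": 0,"y": 0,"z": 0,"roll": 0}
    - {"x": 0,"y": 0,"z": 0,"roll": 0}

```text
time: 11.78
tool_pos: [0.4308, -0.274, 0.1945]
orientation: [0.012, 0.707, 0.042, 0.706]
wrist_force: [-0.6, 0.2, -1.8]
opening: 0.0145
```

Run:
```python
from red import *
rel(None); red('scene','s2.png',0); red('wrist','w5.png',0)
a=cv2.imread('pics/s2.png')[100:300,60:300]; b=cv2.imread('pics/w5.png')[200:440,180:460]
o=np.zeros((500,800,3),np.uint8); a=cv2.resize(a,(420,350)); b=cv2.resize(b,(380,326)); o[:350,:420]=a;o[:326,420:]=b; cv2.imwrite('pics/g.png',o[:350])
```

```text
t 11.78 pos [ 430.8 -274.   194.5] F [-0.6  0.2 -1.8] open 14.5 j [-0.6   0.29 -0.2   1.13  0.06  0.92]
axes y [-0.042  0.996  0.077] z [ 0.999  0.042 -0.001]
(407, 348, 44, 48) z [-0.8  1.4  3.9] top [813.  214.6   1.4] [808.3 217.3] ext [88.5 58. ] 1302
(577, 306, 63, 32) z [27.6 30.5 33.1] top [796.2 582.   30.5] [793.2 587.5] ext [ 47.  128.7] 731
(289, 288, 44, 69) z [196.5 222.7 224.4] top [ 430.  -273.4  223.4] [ 430.1 -274.5] ext [14.7 16. ] 1551
```

View pics/g.png

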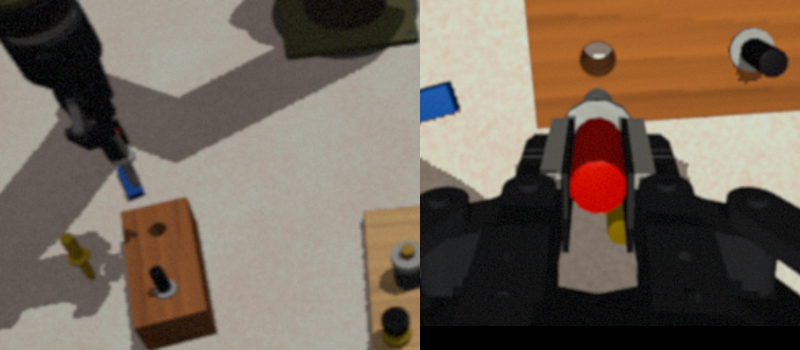

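The pin is held and the red hole is empty. Before insertion I check whether it hangs upright, using the projections of its tip and flange edge.

Run:
```python
from h import *
c=bot.get_calibration('wrist');K,R,t=[np.array(c[k]) for k in 'KRt']
x,y,m=.4300,-.2742,.1800
for n,X in dict(tip=(x,y+.0035,m-.043),taper=(x,y+.006,m-.033),flangeB=(x,y+.013,m+.003),flangeT=(x,y+.013,m+.007),top=(x,y,m+.043),topfar=(x,y+.008,m+.043),topnear=(x,y-.008,m+.043)).items(): print(n,proj(X,K,R,t).round(1))
p=cv2.imread('pics/w5.png')[240:360,270:350]; cv2.imwrite('pics/g2.png',cv2.resize(p,None,fx=5,fy=5,interpolation=cv2.INTER_NEAREST))
```

```text
tip [311.2 263.2]
taper [311.4 263.5]
flangeB [312.  269.1]
flangeT [312.1 271.6]
top [310.6 335.8]
topfar [311.6 314.5]
topnear [309.7 356.6]
```

View pics/g2.png

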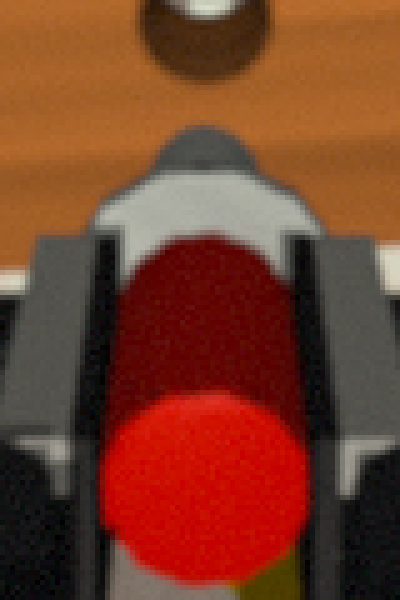

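The tip edge is at (311,265), the flange edge at (311,273.6), and the top at 318 to 356. All sit about 1.9 px from the prediction for an upright pin, so it is upright with its axis 0.9 mm in -y of the TCP. I carry it over the yoke.

>>> carry_out:
  motion:
    - {"x": 2,"y": 25,"z": 7,"roll": 0}
    - {"x": 3.7,"y": 46,"z": 13.4,"roll": 0}
    - {"x": 3.7,"y": 46,"z": 13.4,"roll": 0}
    - {"x": 3.7,"y": 46,"z": 13.4,"roll": 0}
    - {"x": 3.7,"y": 46,"z": 13.4,"roll": 0}
    - {"x": 3.7,"y": 46,"z": 13.4,"roll": 0}
    - {"x": 3.7,"y": 46,"z": 13.4,"roll": 0}
    - {"x": 3.7,"y": 46,"z": 13.4,"roll": 0}

```text
time: 12.88
tool_pos: [0.5167, 0.0792, 0.1926]
orientation: [0.012, 0.708, 0.042, 0.705]
wrist_force: [0.0, 0.3, -1.3]
opening: 0.0142
```

>>> carry_out:
  motion:
    - {"x": 3.7,"y": 46,"z": 13.4,"roll": 0}
    - {"x": 3.7,"y": 46,"z": 13.4,"roll": 0}
    - {"x": 2,"y": 37,"z": 11,"roll": 0}
    - {"x": 0,"y": 0,"z": 0,"roll": 0}
    - {"x": 0,"y": 0,"z": 0,"roll": 0}

```text
time: 13.5
tool_pos: [0.5487, 0.208, 0.1931]
orientation: [0.012, 0.708, 0.041, 0.705]
wrist_force: [0.3, -0.5, -1.8]
opening: 0.0146
```

Run:
```python
from hole import *
from red import red
rel([549.1,212.3,150]); red('wrist','w6.png',0)
```

```text
t 13.5 pos [548.7 208.  193.1] F [ 0.3 -0.5 -1.8] open 14.6 j [ 0.32  0.37 -0.08  1.1   0.07  1.85]
axes y [-0.042  0.996  0.075] z [ 0.999  0.042 -0.003]
delta tool mm [43.3  1.   0.7]
(537, 199, 103, 64) z [0.6 1.8 3.1] top [812.9 215.3   1.8] [809.6 217.3] ext [91.6 58.9] 5215
(290, 288, 42, 71) z [194.7 221.8 223.4] top [548.1 208.3 222.5] [548.3 207. ] ext [14.8 16.1] 1544
```

>>> carry_out:
  motion:
    - {"x": 20,"y": 0.2,"z": 0.3,"roll": 0}
    - {"x": 20,"y": 0,"z": 0.3,"roll": 0}
    - {"x": 12,"y": 0,"z": 0.1,"roll": 0}
    - {"x": 0,"y": 0,"z": 0,"roll": 0}
    - {"x": 0,"y": 0,"z": 0,"roll": 0}

```text
time: 14.18
tool_pos: [0.5507, 0.2126, 0.1434]
orientation: [0.012, 0.707, 0.042, 0.706]
wrist_force: [-0.2, -0.3, -1.7]
opening: 0.0146
```

Run:
```python
from h import *
rel([549.1,212.3,136.6])
cam('scene','s3.png'); cam('top','t3.png'); cam('wrist','w7.png')
a=cv2.resize(cv2.imread('pics/s3.png')[185:275,350:450],None,fx=4,fy=4,interpolation=2); b=cv2.resize(cv2.imread('pics/w7.png')[230:350,270:350],None,fx=3,fy=3,interpolation=2)
o=np.zeros((360,640,3),np.uint8); o[:,:400]=a; o[:,400:]=b; cv2.imwrite('pics/c3.png',o)
```

```text
t 14.18 pos [550.7 212.6 143.4] F [-0.2 -0.3 -1.7] open 14.6 j [ 0.33  0.4  -0.17  0.98  0.07  1.86]
axes y [-0.042  0.996  0.077] z [0.999 0.042 0.001]
delta tool mm [ 6.7 -0.7 -1.6]
```

View pics/c3.png

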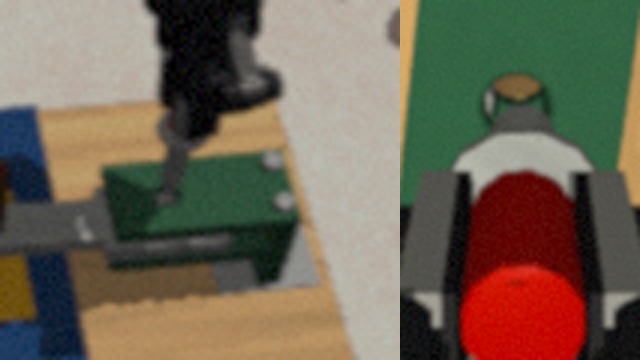

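The wrist crop shows the tip at (522,115), just short of contact and over the hole, whose centre is near (518,95). I correct by -1.5 mm in x and lower slowly, watching the force.

>>> carry_out:
  motion:
    - {"x": 2,"y": -0.6,"z": -1.5,"roll": 0}
    - {"x": 2,"y": -0.2,"z": 0,"roll": 0}
    - {"x": 2,"y": -0.2,"z": 0,"roll": 0}
    - {"x": 1.5,"y": -0.1,"z": 0,"roll": 0}
    - {"x": 0,"y": 0,"z": 0,"roll": 0}

```text
time: 14.95
tool_pos: [0.5487, 0.2122, 0.1349]
orientation: [0.012, 0.707, 0.042, 0.706]
wrist_force: [0.5, -1.0, -1.0]
opening: 0.0145
```

>>> carry_out:
  motion:
    - {"x": 1.5,"y": -0.1,"z": 0,"roll": 0}
    - {"x": 1.5,"y": -0.1,"z": 0,"roll": 0}
    - {"x": 0,"y": 0,"z": 0,"roll": 0}

```text
time: 15.32
tool_pos: [0.5486, 0.2122, 0.1319]
orientation: [0.012, 0.707, 0.042, 0.706]
wrist_force: [0.0, 0.0, -1.2]
opening: 0.0145
```

It has entered the upper hole with no force. I continue.

>>> carry_out:
  motion:
    - {"x": 1.5,"y": -0.1,"z": 0,"roll": 0}
    - {"x": 1.5,"y": -0.1,"z": 0,"roll": 0}
    - {"x": 1,"y": -0.1,"z": 0,"roll": 0}
    - {"x": 0,"y": 0,"z": 0,"roll": 0}

```text
time: 15.82
tool_pos: [0.5488, 0.2123, 0.1281]
orientation: [0.012, 0.707, 0.042, 0.706]
wrist_force: [0.3, 0.8, -1.3]
opening: 0.0147
```

>>> carry_out:
  motion:
    - {"x": 1,"y": -0.1,"z": 0,"roll": 0}
    - {"x": 1,"y": -0.1,"z": 0,"roll": 0}
    - {"x": 0,"y": 0,"z": 0,"roll": 0}

```text
time: 16.2
tool_pos: [0.5491, 0.2124, 0.1262]
orientation: [0.012, 0.707, 0.042, 0.706]
wrist_force: [0.7, -0.3, -1.9]
opening: 0.0148
```

>>> carry_out:
  motion:
    - {"x": 1,"y": -0.1,"z": 0,"roll": 0}
    - {"x": 1,"y": -0.1,"z": 0,"roll": 0}
    - {"x": 0,"y": 0,"z": 0,"roll": 0}

```text
time: 16.58
tool_pos: [0.5491, 0.2124, 0.1241]
orientation: [0.012, 0.707, 0.042, 0.706]
wrist_force: [1.6, 0.5, -0.8]
opening: 0.0147
```

>>> carry_out:
  motion:
    - {"x": 1.3,"y": -0.1,"z": 0,"roll": 0}
    - {"x": 1.3,"y": -0.1,"z": 0,"roll": 0}
    - {"x": 1.3,"y": -0.1,"z": 0,"roll": 0}
    - {"x": 0,"y": 0,"z": 0,"roll": 0}

```text
time: 17.08
tool_pos: [0.5491, 0.2123, 0.1202]
orientation: [0.012, 0.707, 0.042, 0.706]
wrist_force: [2.7, 2.2, -0.7]
opening: 0.0144
```

>>> carry_out:
  motion:
    - {"x": 1.3,"y": -0.1,"z": 0,"roll": 0}
    - {"x": 1.3,"y": -0.1,"z": 0,"roll": 0}
    - {"x": 1.3,"y": -0.1,"z": 0,"roll": 0}
    - {"x": 0,"y": 0,"z": 0,"roll": 0}

```text
time: 17.58
tool_pos: [0.5492, 0.2123, 0.1163]
orientation: [0.012, 0.707, 0.042, 0.706]
wrist_force: [1.6, 2.4, 1.0]
opening: 0.0145
```

>>> carry_out:
  motion:
    - {"x": 1.3,"y": -0.1,"z": 0,"roll": 0}
    - {"x": 1.3,"y": -0.1,"z": 0,"roll": 0}
    - {"x": 1.3,"y": -0.1,"z": 0,"roll": 0}
    - {"x": 0,"y": 0,"z": 0,"roll": 0}

```text
time: 18.08
tool_pos: [0.5491, 0.2123, 0.1122]
orientation: [0.012, 0.707, 0.042, 0.706]
wrist_force: [4.2, 3.2, -1.1]
opening: 0.0142
```

The lateral forces are mild and push towards +x/+y, so I yield a little that way and feel for the lower ear.

>>> carry_out:
  motion:
    - {"x": 1,"y": 0.2,"z": 0.3,"roll": 0}
    - {"x": 1,"y": 0,"z": 0,"roll": 0}
    - {"x": 1,"y": -0.1,"z": 0,"roll": 0}
    - {"x": 0,"y": 0,"z": 0,"roll": 0}

```text
time: 18.58
tool_pos: [0.5491, 0.2125, 0.1092]
orientation: [0.012, 0.707, 0.042, 0.706]
wrist_force: [4.1, 2.4, -0.6]
opening: 0.0145
```

>>> carry_out:
  motion:
    - {"x": 1,"y": 0,"z": 0,"roll": 0}
    - {"x": 1,"y": -0.1,"z": 0,"roll": 0}
    - {"x": 1,"y": -0.1,"z": 0,"roll": 0}
    - {"x": 0,"y": 0,"z": 0,"roll": 0}

```text
time: 19.08
tool_pos: [0.5491, 0.2125, 0.1062]
orientation: [0.012, 0.707, 0.042, 0.706]
wrist_force: [3.4, 3.0, -0.4]
opening: 0.0147
```

>>> carry_out:
  motion:
    - {"x": 1,"y": -0.1,"z": 0,"roll": 0}
    - {"x": 1,"y": -0.1,"z": 0,"roll": 0}
    - {"x": 1,"y": -0.1,"z": 0,"roll": 0}
    - {"x": 0,"y": 0,"z": 0,"roll": 0}

```text
time: 19.58
tool_pos: [0.5491, 0.2125, 0.1032]
orientation: [0.012, 0.707, 0.042, 0.706]
wrist_force: [3.0, 2.6, -0.1]
opening: 0.0147
```

Now 8 mm into the lower ear's level without resistance. The home position should be TCP z of about 90.5.

>>> carry_out:
  motion:
    - {"x": 1,"y": 0,"z": 0.2,"roll": 0}
    - {"x": 1.3,"y": 0,"z": 0.2,"roll": 0}
    - {"x": 1.3,"y": -0.1,"z": 0,"roll": 0}
    - {"x": 1.3,"y": -0.1,"z": 0,"roll": 0}
    - {"x": 0,"y": 0,"z": 0,"roll": 0}

```text
time: 20.2
tool_pos: [0.5492, 0.2126, 0.0981]
orientation: [0.012, 0.707, 0.042, 0.706]
wrist_force: [2.1, 1.4, -1.3]
opening: 0.0145
```

>>> carry_out:
  motion:
    - {"x": 1.3,"y": -0.1,"z": 0,"roll": 0}
    - {"x": 1.3,"y": -0.1,"z": 0,"roll": 0}
    - {"x": 1.3,"y": -0.1,"z": 0,"roll": 0}
    - {"x": 0,"y": 0,"z": 0,"roll": 0}

```text
time: 20.7
tool_pos: [0.5492, 0.2126, 0.0942]
orientation: [0.012, 0.707, 0.042, 0.706]
wrist_force: [1.2, 2.4, -1.1]
opening: 0.0144
```

>>> carry_out:
  motion:
    - {"x": 1,"y": -0.1,"z": 0,"roll": 0}
    - {"x": 1,"y": -0.1,"z": 0,"roll": 0}
    - {"x": 0,"y": 0,"z": 0,"roll": 0}

```text
time: 21.08
tool_pos: [0.5493, 0.2126, 0.0923]
orientation: [0.012, 0.707, 0.042, 0.706]
wrist_force: [1.2, 1.1, -0.8]
opening: 0.0144
```

>>> carry_out:
  motion:
    - {"x": 1,"y": -0.1,"z": 0,"roll": 0}
    - {"x": 1,"y": -0.1,"z": 0,"roll": 0}
    - {"x": 0,"y": 0,"z": 0,"roll": 0}

```text
time: 21.45
tool_pos: [0.5494, 0.2126, 0.0905]
orientation: [0.012, 0.707, 0.042, 0.706]
wrist_force: [1.4, 1.8, -1.2]
opening: 0.0143
```

>>> carry_out:
  motion:
    - {"x": 0.8,"y": 0,"z": 0,"roll": 0}
    - {"x": 0,"y": 0,"z": 0,"roll": 0}

```text
time: 21.7
tool_pos: [0.5494, 0.2126, 0.0904]
orientation: [0.012, 0.707, 0.042, 0.706]
wrist_force: [-1.4, 1.2, 4.5]
opening: 0.0143
```

>>> carry_out:
  motion:
    - {"x": 0.8,"y": 0,"z": 0,"roll": 0}
    - {"x": 0,"y": 0,"z": 0,"roll": 0}

```text
time: 21.95
tool_pos: [0.5495, 0.2126, 0.0903]
orientation: [0.012, 0.707, 0.042, 0.706]
wrist_force: [-2.0, 0.5, 9.0]
opening: 0.0143
```

>>> carry_out:
  motion:
    - {"x": 0.8,"y": 0,"z": 0,"roll": 0}
    - {"x": 0,"y": 0,"z": 0,"roll": 0}

```text
time: 22.2
tool_pos: [0.5495, 0.2127, 0.0903]
orientation: [0.012, 0.707, 0.042, 0.706]
wrist_force: [-3.4, -0.6, 14.4]
opening: 0.0145
```

The pin is seated: upward force grows to 14 N with the height fixed at 90.3 mm. I relieve the load, open, rise and check.

>>> carry_out:
  motion:
    - {"x": -2,"y": 0,"z": 0,"roll": 0}
    - {"x": 0,"y": 0,"z": 0,"roll": 0}

```text
time: 22.45
tool_pos: [0.5495, 0.2126, 0.0904]
orientation: [0.012, 0.707, 0.042, 0.706]
wrist_force: [-0.4, 0.9, 5.3]
opening: 0.0141
```

>>> carry_out:
  motion:
    - {"x": 0,"y": 0,"z": 0,"roll": 0}
    - {"x": 0,"y": 0,"z": 0,"roll": 0}
    - {"x": 0,"y": 0,"z": 0,"roll": 0}
    - {"x": -5,"y": 0.4,"z": 0,"roll": 0}
    - {"x": -20,"y": 1.5,"z": 0,"roll": 0}
    - {"x": -40,"y": 3,"z": 0,"roll": 0}
    - {"x": -40,"y": 0,"z": 0,"roll": 0}
    - {"x": 0,"y": -30,"z": 0,"roll": 0}
  grip: 45

```text
time: 23.45
tool_pos: [0.5538, 0.1813, 0.1974]
orientation: [0.012, 0.704, 0.044, 0.709]
wrist_force: [1.2, -1.2, -0.7]
opening: 0.0448
```

Run:
```python
from red import *
rel(None); red('wrist','w8.png',0); cam('scene','s8.png')
a=cv2.resize(cv2.imread('pics/s8.png')[170:310,255:455],None,fx=2,fy=2,interpolation=2); b=cv2.imread('pics/w8.png')[20:300,150:550]
cv2.imwrite('pics/f.png',np.hstack([a,b]))
```

```text
t 23.45 pos [553.8 181.3 197.4] F [ 1.2 -1.2 -0.7] open 44.8 j [ 0.28  0.35 -0.09  1.1   0.07  1.8 ]
axes y [-0.045  0.996  0.079] z [0.999 0.045 0.009]
(530, 171, 102, 65) z [0.6 1.9 3.1] top [812.9 215.3   1.9] [809.7 217.4] ext [91.1 59.3] 5191
(293, 197, 24, 28) z [113.2 119.9 120.9] top [548.9 212.  119.9] [548.9 211.5] ext [14.4 15.8] 468
```

View pics/f.png

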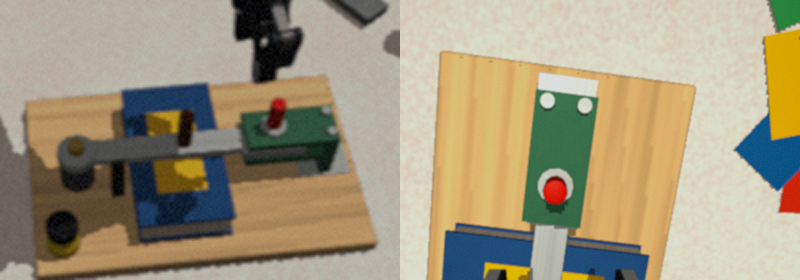

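The pin stands upright in the yoke with its flange flat on the ear (crop (277,112) and (555,188)). Its handle top measures 119.9 mm, where home is 119 (this camera read about 0.9 mm high at the block too). I hand in.

```bash
python3 -c "
from bench import bot
print(bot.hand_in())"
```

```text
the job is handed in; nothing more can be done
None
```

The bar is shut and the red pin is home in the yoke. I handed the job in after about 23.5 s of robot time.

- **Bar:** I pushed the handle with closed fingers until the force rose to 9 N with no further motion. The eye then lay between the ears.
- **Pin:** I took the red pin from the block and lowered it through upper ear, eye and lower ear. Side forces stayed at about 5 N or less. The flange seated at a steady height, and the upward force reached at most 14 N.
- **Last checks:** After letting go, the pin's axis is at about (549, 212) mm and it stands upright. Its handle top reads 119.9 mm against 119 expected, and this camera read about 0.9 mm high at the block too. The gripper is clear of everything. I touched neither the black pin, the yellow look-alike nor the bystanders.
- **Departures:** Joint 6 reached its range limit once on the first travel. This left the tool leaning 4.4° for the rest of the job. I set the jaw axis level so the pin stayed upright in the grip. The first estimate of the pin's position differed by about 2 to 3 mm between cameras, and I settled it with the wrist camera.

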